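Draw the lock bolt out of the chute tray

ROBOT

A 7-joint arm with a two-finger parallel gripper is mounted at the origin on the work surface. World frame = base frame: x ahead of the robot, y to its left, z up, the work surface at z = 0. Lengths are in m, angles in rad, forces in N, time in s.
With the tool pointing down it reaches from about 0.425 to 0.825 m from the base axis. Payload 3.6 kg.
Tool frame: the origin (TCP) lies midway between the tips of the shut fingers; the grasp point (between the pads) lies 19 mm behind it (pinch_z is the distance from the TCP to the grasp point, in m); z points along the fingers, y is the direction in which the jaws open and shut (so a half turn about z gives the same grasp; the last joint's range is limited). The gripper opens to 93 mm and grips with 3 to 60 N. Pads are 15 mm wide; open, the fingers measure 128 mm over their backs; the gripper's body (75 mm by 188 mm) begins 65 mm behind the grasp point.
Start: joints at [1.212, 0.615, -0.013, 1.423, 0.008, 1.103, -0.04], TCP at [0.212, -0.614, 0.219] pointing down, gripper open.
Joint ranges: [-3.12, 3.12], [-0.3, 2.06], [-1.34, 1.32], [0.26, 2.42], [-1.36, 4.5], [0.01, 1.98], [-2.84, 2.84]. Speed limits (rad/s): [2.79, 2.79, 3.14, 3.14, 3.14, 3.14, 3.14].

INTERFACE

Orientations are given as a unit quaternion [w, x, y, z].
In Python, from station import get_obs, read_camera, finish_job, pinch_z gives the robot as it stands.
- The arm moves only by the shell command python3 -m inch 'ROWS' [FORCE]. ROWS is JSON, a list of rows, each a list of 3 entries, a list of its own where there are three numbers: the shift along the world's x, y, z in cm, then the turn about the world's z in rad, then the opening, from 0 (shut) to 1 (fully open). In form: [[[tx, ty, tz], spin, claw], ...]. A call has 1 to 20 rows; each row shifts and turns the commanded pose from where the row before left it; what a row does not reach is not made up. A row lasts 1/12 s, in which the tool goes at most 41.7 mm and 7.16 degrees, less where a joint would pass 70% of its speed; a pose out of reach is approached as far as the arm can. A call with a gripper value outside its range is refused whole. The fingers move at their own pace and stop on an object; FORCE is the grip in N (left out, the last holds). Time passes only in rows, so rows that do not move let the fingers close. It gives the time, the measured TCP pose, the force and the opening at its end, in the units of the state.
- get_obs(): the state, without advancing time (a new reading comes with each control period).
- read_camera(name): name is "scene" or "top" or "wrist"; returns a dict with "color" (420x560x3 uint8, red, green, blue), "depth" (420x560 float32, m along the optical axis (not along the pixel's ray), 0 where there is no reading), "intrinsics" (3x3 intrinsics, pixels), "R" (3x3) and "t" (3): a world point X has camera coordinates R X + t. Camera axes: x right, y down, z forward; pixel columns grow to the right and rows downward; lengths in m; the calibration is good to about 2 mm. A picture is of the moment at which its call begins.
- finish_job(): hands the job in, once; it reports no verdict.
The state is a dict: "t": time; "qpos": joint angles; "joint_velocities": joint speeds; "joint_torque": joint torques, N m; "eef_pos": TCP position; "tcp_rot": TCP orientation; "ft_force": force on the tool from outside, world axes, zero at the start; "ft_torque": the same for the moment, N m; "width": opening from 0.0 (shut) to 1.0 (fully open).
Only numpy, scipy, OpenCV 4.12 (cv2) and the standard library are available. Lean on these libraries where they do the work, as an engineer would, in place of code of your own. Each camera call takes 0.05 s, during which the arm holds its last target. There are 200 camera calls.

TASK

The iron lock bolt that came down the chute lies along the zinc-lined tray with both its ends under the tray's fixed hoods. Slide it along the tray floor towards the wider hood until its end stands hard against the end wall there, then tip the freed end up and draw the bolt out slantwise through the opening between the hoods without prying on their thin zinc, leaving the two tokens, the key block and the lens where they lie. Finish with the bolt still in the gripper, held still with all of it at least 5 cm above the hoods.

Things in the scene. Friction and masses are not known exactly. Their poses are not given: they have to be found in the camera images.
- tray: Fixed oak catch tray with zinc lining on the counter. Origin: its centre at counter height; x along the tray from the wider (near) hood to the narrower (far) hood, y across it, to the left seen from the robot, z up. Flat floor 12 mm above the origin. Inside 340 mm long (x -170 to +170), 180 mm wide (y -90 to +90). Walls 8 mm thick; side walls up to z = 60 mm, end walls to 72 mm.
- stop (a point): Foot of the inner face of the tray's near end wall (under the wider hood), mid-width, at floor level: the face the bolt's tail is pushed against. Axes as the tray's.
- opening (a point): Centre of the opening between the hoods, level with their tops (63 mm over the tray floor). The opening is 200 mm long along the tray and 180 mm wide, so the bolt does not come through it level. Axes as the tray's.
- chute_mouth (a point): Middle of the lower end of the fixed galvanised chute's floor, outside the tray at its -y side, 96 mm over the counter. The chute is 124 mm wide with 50 mm cheeks and climbs at 30 degrees towards -y to the oak door, on two thin legs. Below it a zinc apron slopes from the side wall's top (60 mm high) outward 58 mm and up 21 mm. Axes as the tray's.
- near_hood: Wider zinc hood, fixed over the tray's -x end: 84 x 196 mm sheet 3 mm thick, underside 60 mm above the tray floor. It covers the tray's inside from the near end wall to 80 mm from it. Not to be pried on: the bolt may press it with 30 N at most. Origin: centre of its underside.
- far_hood: Narrower zinc hood, fixed over the tray's +x end: 64 x 196 mm sheet 3 mm thick, underside 60 mm above the tray floor. Its edge stands 280 mm from the near end wall. Not to be pried on: the bolt may press it with 30 N at most. Origin: centre of its underside.
- bolt: Loose dark iron lock bolt: square bar 260 x 18 x 18 mm, 0.4 to 0.6 kg, balanced at its middle (14 mm notch in the top), lying on the tray floor within 3 degrees of the tray's x. Origin: centre of its underside; x towards its head (far-hood end), z up. At the start the tail is 35 to 60 mm off the near end wall, the head under the far hood.
- bolt_tail (a point): Centre of the bolt's tail end face (near-hood end), 9 mm above its underside. As the bolt pitches, its square tail swings back: 22 degrees needs 7 mm of room to the wall.
- bolt_head (a point): Centre of the bolt's head end face (far-hood end), 9 mm above its underside.
- token_a: Pewter token, disc 32 mm across and 5 mm thick, lying on the tray floor near its -y side wall, close to the near hood. Origin: centre of its underside. Leave it.
- token_b: Pewter token, disc 32 mm across and 5 mm thick, lying on the tray floor near its -y side wall, close to the far hood. Origin: centre of its underside. Leave it.
- key_block: Black walnut key block, 90 x 45 x 30 mm, standing on the counter at the tray's +y side. Origin: centre of its underside. Leave it.
- lens: Yellow glass lantern lens, a dome 72 mm across and 26 mm high, lying on the counter at the tray's +y side. Origin: centre of its underside. Leave it.

How it is judged:
By the outcome, as a careful person would: the job done as asked, in the order asked, and still so for the second after the job is handed in, while the arm keeps its last pose, push and grip.
It also fails if it takes over 48 s, if anything falls off the work surface, if the arm or the gripper's body presses on something with over 40 N, if the wrist force passes 120 N, or if a joint passes its speed limit or range.

## Working session

There is one attempt and no reset: what is moved stays moved. The work goes in short steps, Python scripts to look and compute and a shell command to move; the robot and the scene stay as the last step left them, time stands still between calls to the robot, and variables do not carry over. Pictures are saved under pics/ and viewed, about 8 in all and at most 12, crops included, and the job is handed in when it is done.

```bash
mkdir -p pics; ls; python3 - <<'E'
from station import *
import cv2,numpy as np
o=get_obs();print({k:np.round(v,3) for k,v in o.items()},pinch_z)
ims=[]
for n in("scene","top"):
    c=read_camera(n);np.savez(f"{n}0.npz",**c);cv2.imwrite(f"pics/{n}0.png",c["color"][:,:,::-1])
    print(n,c["intrinsics"].round(1).tolist(),c["R"].round(3).tolist(),c["t"].round(3).tolist())
E
```

```text
pics
{'t': np.float64(0.0), 'qpos': array([ 1.211,  0.616, -0.013,  1.425,  0.008,  1.103, -0.04 ]), 'joint_velocities': array([-0.   ,  0.001, -0.001, -0.001, -0.001, -0.   , -0.   ]), 'joint_torque': array([-0.0000e+00, -4.5894e+01,  2.0900e-01, -1.6575e+01, -6.1000e-02,
        2.0000e-02,  0.0000e+00]), 'eef_pos': array([ 0.212, -0.614,  0.217]), 'tcp_rot': array([-0.001,  0.986,  0.166, -0.   ]), 'ft_force': array([-0.477, -0.139,  0.515]), 'ft_torque': array([-0.026, -0.025, -0.005]), 'width': np.float64(1.0)} 0.0188
scene [[544.1, 0.0, 272.9], [0.0, 544.1, 206.5], [0.0, 0.0, 1.0]] [[0.586, 0.81, 0.01], [0.692, -0.494, -0.527], [-0.422, 0.316, -0.85]] [-0.279, -0.346, 1.326]
top [[506.3, 0.0, 278.3], [0.0, 506.3, 211.2], [0.0, 0.0, 1.0]] [[0.004, -1.0, 0.008], [-0.992, -0.005, -0.128], [0.128, -0.007, -0.992]] [-0.015, 0.544, 0.862]
```

View pics/top0.png

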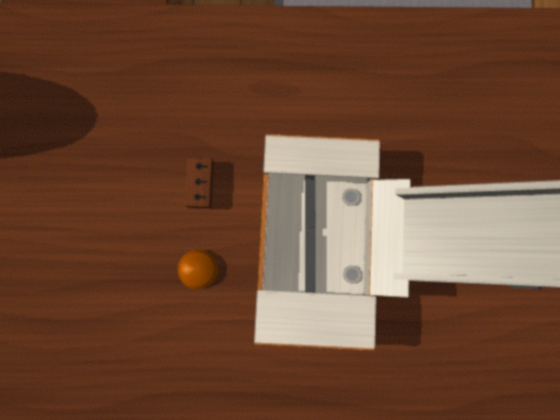

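View pics/scene0.png

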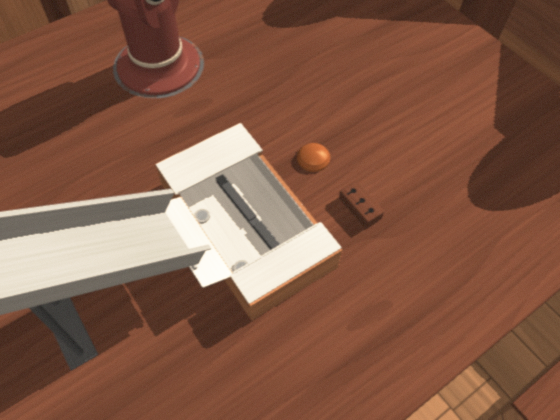

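```bash
cat > h.py <<'E'
import numpy as np,cv2
def cloud(c):
    v,u=np.mgrid[:420,:560]; d=c["depth"]
    P=np.stack([u,v,np.ones_like(u)],-1)@np.linalg.inv(c["intrinsics"]).T*d[...,None]
    return (P-c["t"])@c["R"]
def ray(c,uv,z):
    uv=np.atleast_2d(uv);D=np.c_[uv,np.ones(len(uv))]@np.linalg.inv(c["intrinsics"]).T@c["R"]
    o=-c["R"].T@c["t"];return o+D*((z-o[2])/D[:,2])[:,None]
E
python3 - <<'E'
from h import *
for n in("top","scene"):
    c=dict(np.load(n+"0.npz"));W=cloud(c);g=c["color"].max(2).astype(int)
    ok=c["depth"]>0
    m=(abs(W[...,2]-.075)<.006)&ok
    k,l,s,ce=cv2.connectedComponentsWithStats(m.astype(np.uint8))
    print(n,"counter z",np.median(W[300:330,60:120,2]))
    for i in range(1,k):
        if s[i,4]>1000:
            r=cv2.minAreaRect(np.argwhere(l==i)[:,::-1].astype(np.float32))
            print("z75",s[i],ray(c,cv2.boxPoints(r),.075)[:,:2].round(4).tolist(),np.median(W[l==i],0).round(4))
    m=(g<75)&ok&(abs(W[...,2]-.03)<.012)
    k,l,s,ce=cv2.connectedComponentsWithStats(m.astype(np.uint8))
    for i in range(1,k):
        if s[i,4]>60:
            r=cv2.minAreaRect(np.argwhere(l==i)[:,::-1].astype(np.float32))
            print("dark",s[i],r,ray(c,cv2.boxPoints(r),.03)[:,:2].round(4).tolist(),np.median(W[l==i],0).round(4))
    if n=="top":
        for r in range(180,296,8):
            print(r,g[r,300:330].tolist(),(W[r,300:330:3,2]*1000).round().astype(int).tolist())
        ch=W[180:300,380:560];print("chute x",np.percentile(ch[ch[...,2]>.09][:,0],[0.5,99.5]),"z by col",[(c0,W[185:190,c0].round(3)[0].tolist(),W[185:290,c0,2].max().round(3)) for c0 in(375,400,410,480,558)])
E
python3 -c "
import cv2
im=cv2.imread('pics/top0.png')[125:355,230:420];cv2.imwrite('pics/c.png',cv2.resize(im,None,fx=3,fy=2.6*1,interpolation=2))
" 
```

```text
top counter z -0.00010539704113159723
z75 [ 264  135  116   44 4361] [[0.6056, 0.0136], [0.6734, 0.0107], [0.664, -0.1867], [0.5963, -0.1818]] [ 0.6346 -0.0862  0.0749]
z75 [ 381  180   27  117 2036] [[0.5933, -0.1869], [0.5936, -0.2314], [0.3979, -0.2259], [0.3977, -0.1827]] [ 0.4943 -0.2059  0.0741]
z75 [ 255  291  121   60 6416] [[0.319, 0.0263], [0.4064, 0.0228], [0.3976, -0.1753], [0.3103, -0.1691]] [ 0.3581 -0.0732  0.075 ]
dark [188 159  25  49 133] ((208.47132873535156, 186.64553833007812), (19.76076889038086, 52.76545715332031), 26.07535743713379) [[0.5529, 0.1488], [0.6394, 0.1094], [0.6236, 0.0771], [0.5375, 0.1169]] [0.5803 0.1106 0.0269]
dark [307 190   7  39 179] ((310.0, 209.0), (38.0, 6.0), 90.0) [[0.583, -0.0633], [0.5831, -0.0741], [0.5147, -0.0738], [0.5146, -0.0632]] [ 0.5399 -0.0686  0.0297]
180 [138, 137, 141, 147, 139, 106, 78, 74, 73, 73, 70, 71, 69, 70, 84, 106, 126, 134, 134, 133, 134, 135, 135, 134, 134, 135, 138, 142, 142, 143] [12, 13, 29, 30, 29, 28, 9, 12, 12, 13]
188 [138, 137, 147, 164, 166, 126, 84, 77, 76, 74, 75, 75, 75, 77, 87, 106, 127, 132, 134,
[... 2865 characters left out ...]
5  123  107   73 3458] [[0.313, -0.1714], [0.3173, 0.0402], [0.4102, 0.0186], [0.4009, -0.1838]] [ 0.3613 -0.0799  0.0749]
z75 [ 230  222  112   84 3967] [[0.5973, -0.1849], [0.602, 0.0209], [0.6769, 0.0072], [0.6679, -0.1909]] [ 0.637  -0.0926  0.0748]
dark [217 176  33  45 128] ((233.23072814941406, 198.84613037109375), (52.69651794433594, 7.765803337097168), 56.3099365234375) [[0.3854, -0.08], [0.384, -0.0634], [0.505, -0.074], [0.5057, -0.0898]] [ 0.405  -0.0785  0.0285]
dark [340 193  30  32  96] ((353.68603515625, 209.26699829101562), (41.031131744384766, 4.370483875274658), 46.041629791259766) [[0.563, 0.0979], [0.561, 0.1078], [0.6466, 0.109], [0.6482, 0.0995]] [0.6035 0.1076 0.0229]
```

View pics/c.png

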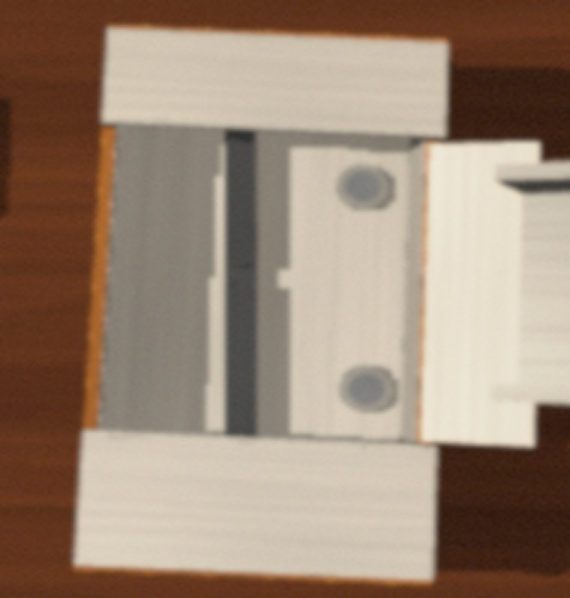

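The top view shows the near hood at rows 292-347, the far hood at rows 137-177, the bolt at cols 305-315 with its notch at row 228, and the tokens at (352,197) and (352,274). In world terms, the tray yaw is about -2.5° and the bolt yaw about -0.2°. The bolt centre is near (0.514, -0.069), which leaves a tail gap of about 60 mm. I'll go in on the robot side of the chute.

```bash
python3 -m inch '[[[0.9,2.64,0.83],0,0.55],[[0.9,2.64,0.83],0,0.55],[[0.9,2.64,0.83],0,0.55],[[0.9,2.64,0.83],0,0.55],[[0.9,2.64,0.83],0,0.55],[[0.9,2.64,0.83],0,0.55],[[0.9,2.64,0.83],0,0.55],[[0.9,2.64,0.83],0,0.55],[[0.9,2.64,0.83],0,0.55],[[0.9,2.64,0.83],0,0.55],[[1.67,2.5,0],0,0.55],[[1.67,2.5,0],0,0.55],[[1.67,2.5,0],0,0.55],[[1.67,2.5,0],0,0.55],[[1.67,2.5,0],0,0.55],[[1.67,2.5,0],0,0.55]]' 20
python3 -m inch '[[[2.24,1.64,-0.6],-0.042,0.55],[[2.24,1.64,-0.6],-0.042,0.55],[[2.24,1.64,-0.6],-0.042,0.55],[[2.24,1.64,-0.6],-0.042,0.55],[[2.24,1.64,-0.6],-0.042,0.55],[[2.24,1.64,-0.6],-0.042,0.55],[[2.24,1.64,-0.6],-0.042,0.55],[[2.24,1.64,-0.6],-0.042,0.55],[[0,0,0],0,0.55],[[0,0,0],0,0.55]]'
python3 - <<'E'
from station import *
from h import *
c=read_camera("wrist");np.savez("w1.npz",**c);cv2.imwrite("pics/w1.png",c["color"][:,:,::-1])
W=cloud(c);print(c["R"].round(3).tolist(),(-c["R"].T@c["t"]).round(3))
# dark pixels at bolt-top height
g=c["color"].max(2);m=(g<95)&(abs(W[...,2]-.03)<.006)&(c["depth"]>0)
P=W[m];print(m.sum(),P.min(0),P.max(0))
P=P[(abs(P[:,1]+.07)<.03)]
for x in np.arange(.40,.60,.02):
    q=P[abs(P[:,0]-x)<.01]
    if len(q)>20: print(round(x,2),len(q),np.percentile(q[:,1],[3,50,97]).round(4),np.median(q[:,2]).round(4))
E
```

```text
t: 1.43
eef_pos: [0.4028, -0.1989, 0.3014]
tcp_rot: [-0.0, 0.986, 0.166, -0.0]
ft_force: [0.7, -0.1, 1.0]
width: 0.549
t: 2.27
eef_pos: [0.5818, -0.0675, 0.2522]
tcp_rot: [-0.0, 1.0, 0.0, -0.001]
ft_force: [-1.4, -0.0, 0.6]
width: 0.547
[[0.0, -1.0, -0.001], [-0.967, -0.0, 0.256], [-0.256, 0.001, -0.967]] [ 0.652 -0.067  0.419]
1516 [ 0.42881317 -0.0778847   0.02402499] [0.64296759 0.14431083 0.03331031]
0.44 102 [-0.0764 -0.0693 -0.0636] 0.0303
0.46 100 [-0.0763 -0.0693 -0.0636] 0.0303
0.48 93 [-0.0762 -0.0692 -0.0637] 0.0304
0.5 112 [-0.0761 -0.0692 -0.0624] 0.0303
0.52 98 [-0.0759 -0.0705 -0.0624] 0.0303
0.54 160 [-0.0761 -0.0691 -0.0625] 0.0303
0.56 150 [-0.077  -0.0704 -0.0625] 0.0304
0.58 99 [-0.0769 -0.0729 -0.0639] 0.0305
```

View pics/w1.png

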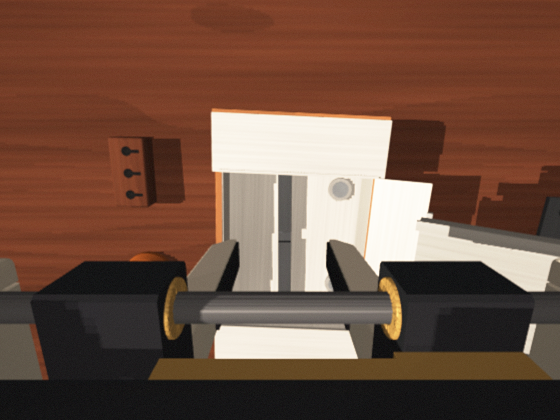

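The wrist view shows the bolt midway between the open fingers (cols 278-291), with its axis at y ≈ -0.0695. I'll descend now.

```bash
python3 -m inch '[[[-0.3,-0.2,-3],0,0.55],[[0,0,-3],0,0.55],[[0,0,-3],0,0.55],[[0,0,-3],0,0.55],[[0,0,-3],0,0.55],[[0,0,-3],0,0.55],[[0,0,-2.5],0,0.55],[[0,0,-1.5],0,0.55],[[0,0,-0.7],0,0.55],[[0,0,0],0,0.55],[[0,0,0],0,0.55]]'
```

```text
t: 3.23
eef_pos: [0.579, -0.0721, 0.0275]
tcp_rot: [0.0, 1.0, -0.002, 0.001]
ft_force: [-0.1, -0.3, -0.1]
width: 0.549
```

```bash
python3 -m inch '[[[0,0.2,-0.6],0,0.55],[[0,0,-0.5],0,0.55],[[0,0,0],0,0.55],[[0,0,0],0,0.55]]'; python3 -m inch '[[[0,0,0],0,0.55]]'
```

```text
t: 3.57
eef_pos: [0.5788, -0.069, 0.0158]
tcp_rot: [-0.0, 1.0, -0.001, 0.0]
ft_force: [-0.1, -0.0, -0.6]
width: 0.548
t: 3.65
eef_pos: [0.579, -0.0691, 0.0159]
tcp_rot: [0.0, 1.0, -0.002, 0.0]
ft_force: [0.2, -0.4, -0.4]
width: 0.553
```

Close at 20 N.

```bash
python3 -m inch '[[[0,0,-0.05],0,0.1],[[0,0,0],0,0.1],[[0,0,0],0,0.1],[[0,0,0],0,0.1],[[0,0,0],0,0.1],[[0,0,0],0,0.1],[[0,0,0],0,0.1],[[0,0,0],0,0.1]]' 20
```

```text
t: 4.32
eef_pos: [0.5788, -0.0693, 0.0152]
tcp_rot: [0.0, 1.0, -0.002, 0.0]
ft_force: [0.2, -0.0, 0.7]
width: 0.19
```

```bash
python3 -m inch '[[[-0.3,0.013,0],-0.0027,0.1],[[-0.3,0.013,0],-0.0027,0.1],[[-0.3,0.013,0],-0.0027,0.1],[[-0.3,0.013,0],-0.0027,0.1],[[-0.3,0.013,0],-0.0027,0.1],[[-0.3,0.013,0],-0.0027,0.1],[[-0.3,0.013,0],-0.0027,0.1],[[-0.3,0.013,0],-0.0027,0.1],[[-0.3,0.013,0],-0.0027,0.1],[[-0.3,0.013,0],-0.0027,0.1],[[-0.3,0.013,0],-0.0027,0.1],[[-0.3,0.013,0],-0.0027,0.1],[[-0.3,0.013,0],-0.0027,0.1],[[-0.3,0.013,0],-0.0027,0.1],[[-0.3,0.013,0],-0.0027,0.1],[[0,0,0],0,0.1],[[0,0,0],0,0.1]]' 20
python3 -m inch '[[[-0.2,0.01,0],0,0.1],[[-0.2,0.01,0],0,0.1],[[0,0,0],0,0.1]]'
python3 -m inch '[[[-0.2,0.01,0],0,0.1],[[-0.2,0.01,0],0,0.1],[[0,0,0],0,0.1]]'
```

```text
t: 5.73
eef_pos: [0.5327, -0.0671, 0.0151]
tcp_rot: [-0.0, 1.0, -0.022, -0.001]
ft_force: [-0.3, -0.6, -0.5]
width: 0.19
t: 5.98
eef_pos: [0.5296, -0.0669, 0.0151]
tcp_rot: [-0.0, 1.0, -0.022, 0.0]
ft_force: [1.8, 0.3, -2.0]
width: 0.192
t: 6.23
eef_pos: [0.5254, -0.0667, 0.0151]
tcp_rot: [-0.0, 1.0, -0.022, -0.0]
ft_force: [1.9, -0.6, -2.3]
width: 0.191
```

```bash
for i in 1 ; do python3 -m inch '[[[-0.1,0.005,0],0,0.1],[[-0.1,0.005,0],0,0.1],[[0,0,0],0,0.1]]'; done
python3 -m inch '[[[-0.1,0.005,0],0,0.1],[[-0.1,0.005,0],0,0.1],[[0,0,0],0,0.1]]'
python3 -m inch '[[[-0.1,0.005,0],0,0.1],[[0,0,0],0,0.1]]'
```

```text
t: 6.48
eef_pos: [0.5236, -0.0667, 0.0152]
tcp_rot: [-0.0, 1.0, -0.022, -0.0]
ft_force: [1.8, 0.7, -1.2]
width: 0.19
t: 6.73
eef_pos: [0.5216, -0.0666, 0.0152]
tcp_rot: [-0.0, 1.0, -0.022, -0.0]
ft_force: [1.1, -0.2, -1.8]
width: 0.193
t: 6.9
eef_pos: [0.5209, -0.0665, 0.0152]
tcp_rot: [-0.0, 1.0, -0.022, 0.0]
ft_force: [2.4, 0.5, -3.4]
width: 0.187
```

```bash
python3 -m inch '[[[-0.1,0.005,0],0,0.1],[[0,0,0],0,0.1]]'
python3 -m inch '[[[-0.1,0.005,0],0,0.1],[[0,0,0],0,0.1]]'
python3 -m inch '[[[-0.1,0.005,0],0,0.1],[[0,0,0],0,0.1]]'
```

```text
t: 7.07
eef_pos: [0.5209, -0.0665, 0.0153]
tcp_rot: [-0.0, 1.0, -0.022, 0.001]
ft_force: [3.7, -0.1, -4.0]
width: 0.191
t: 7.23
eef_pos: [0.5209, -0.0664, 0.0156]
tcp_rot: [-0.0, 1.0, -0.022, 0.002]
ft_force: [5.1, -0.5, -2.6]
width: 0.192
t: 7.4
eef_pos: [0.5209, -0.0664, 0.0158]
tcp_rot: [-0.0, 1.0, -0.022, 0.003]
ft_force: [6.1, -0.8, -3.1]
width: 0.191
```

```bash
python3 - <<'E'
from station import *
from h import *
a=[]
for n in("wrist","scene"):
    c=read_camera(n);np.savez(n+"2.npz",**c);a.append(c["color"][:,:,::-1])
    W=cloud(c);g=c["color"].max(2)
    m=(g<95)&(abs(W[...,2]-.03)<.006)&(c["depth"]>0)&(W[...,0]>.53)&(abs(W[...,1]+.07)<.015)
    P=W[m];print(n,m.sum(),P[:,0].max() if len(P) else 0)
    h=(abs(W[...,2]-.075)<.004)&(abs(W[...,1]+.07)<.01)&(W[...,0]>.57)
    print("hood edge",np.percentile(W[h][:,0],[1,99]) if h.any() else 0)
cv2.imwrite("pics/p2.png",cv2.resize(np.hstack(a),None,fx=.71,fy=.71))
E
```

```text
wrist 3214 0.5831455257580721
hood edge [0.60274257 0.6291769 ]
scene 55 0.5778098700398601
hood edge [0.60336605 0.67019221]
```

View pics/p2.png

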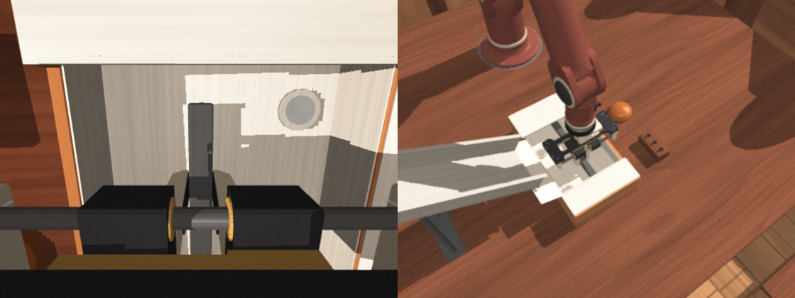

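The head is at x = 0.583 and the far hood edge at 0.603. That 20 mm gap is what it should be with the tail on the wall (left panel: bolt head at (200,103), hood edge at row 62). Next I ease the push and tip the bolt with a light grip so it can pivot in the pads.

```bash
python3 -m inch '[[[0.2,-0.01,0],0,0.1],[[0.2,-0.01,0.1],0,0.1],[[0.1,0,0.25],0,0.1],[[0.1,0,0.25],0,0.1],[[0,0,0.3],0,0.1],[[0,0,0.3],0,0.1],[[0,0,0.3],0,0.1],[[0,0,0.3],0,0.1],[[-0.03,0,0.3],0,0.1],[[-0.03,0,0.3],0,0.1],[[-0.03,0,0.3],0,0.1],[[-0.03,0,0.3],0,0.1],[[-0.03,0,0.3],0,0.1],[[0,0,0.3],0,0.1],[[0,0,0],0,0.1],[[0,0,0],0,0.1]]' 12
python3 - <<'E'
from station import *
from h import *
c=read_camera("scene");d=read_camera("wrist")
W=cloud(d);g=d["color"].max(2)
m=(g<95)&(W[...,2]<.12)&(W[...,2]>.025)&(d["depth"]>0)&(W[...,0]>.54)&(abs(W[...,1]+.07)<.015)
P=W[m];print(len(P))
for x in np.arange(.54,.6,.005):
    q=P[abs(P[:,0]-x)<.0025]
    if len(q)>5:print(x.round(3),len(q),q[:,2].mean().round(4))
cv2.imwrite("pics/p3.png",np.hstack([cv2.resize(c["color"][90:260,120:320,::-1],(400,340)),cv2.resize(d["color"][:,:,::-1],(400,340))]))
E
```

```text
t: 8.83
eef_pos: [0.5227, -0.0665, 0.0514]
tcp_rot: [-0.0, 1.0, -0.022, 0.001]
ft_force: [-0.2, -0.4, -4.4]
width: 0.191
3133
0.54 135 0.0698
0.545 301 0.0705
0.55 301 0.0714
0.555 322 0.0724
0.56 318 0.0733
0.565 344 0.0742
0.57 363 0.0751
0.575 381 0.0761
0.58 389 0.077
0.585 279 0.0696
```

View pics/p3.png

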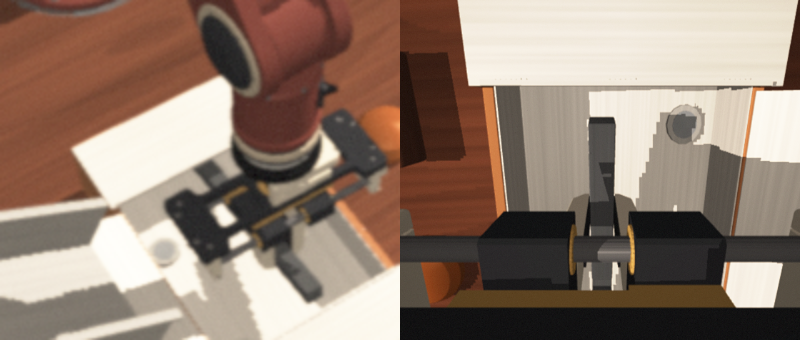

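The bolt slopes 10.3° and pivots freely, with the tail resting on the floor. I'll continue to about 20°.

```bash
python3 -m inch '[[[-0.05,0,0.3],0,0.1],[[-0.05,0,0.3],0,0.1],[[-0.05,0,0.3],0,0.1],[[-0.05,0,0.3],0,0.1],[[-0.05,0,0.3],0,0.1],[[-0.05,0,0.3],0,0.1],[[-0.07,0,0.3],0,0.1],[[-0.08,0,0.3],0,0.1],[[-0.08,0,0.3],0,0.1],[[-0.08,0,0.3],0,0.1],[[-0.08,0,0.3],0,0.1],[[0,0,0],0,0.1]]' 12
python3 -m inch '[[[0,0,0],0,0.1],[[0,0,0],0,0.05],[[0,0,0],0,0.05],[[0,0,0],0,0.05]]' 55
python3 - <<'E'
from station import *
from h import *
d=read_camera("wrist")
W=cloud(d);g=d["color"].max(2)
m=(g<95)&(W[...,2]<.15)&(W[...,2]>.04)&(d["depth"]>0)&(W[...,0]>.53)&(abs(W[...,1]+.07)<.009)
P=W[m]
for x in np.arange(.53,.6,.01):
    q=P[abs(P[:,0]-x)<.0025]
    if len(q)>5:print(x.round(3),len(q),np.median(q[:,2]).round(4))
E
```

```text
t: 9.93
eef_pos: [0.5155, -0.0666, 0.0848]
tcp_rot: [0.0, 1.0, -0.022, 0.0]
ft_force: [-1.0, 0.1, -3.7]
width: 0.192
t: 10.27
eef_pos: [0.5157, -0.0666, 0.0841]
tcp_rot: [-0.0, 1.0, -0.022, 0.0]
ft_force: [-0.9, 0.4, -3.5]
width: 0.192
0.53 113 0.1048
0.54 260 0.1082
0.55 299 0.1119
0.56 350 0.1157
0.57 444 0.1191
```

The slope is 20.0° and I've tightened the grip. Now I draw along the slant.

```bash
cat > s.py <<'E'
from station import *
from h import *
d=read_camera("wrist");e=get_obs()["eef_pos"];print(e.round(4))
W=cloud(d);g=d["color"].max(2)
m=(g<95)&(abs(W[...,2]-e[2]-.03)<.05)&(d["depth"]>0)&(W[...,0]>e[0]+.015)&(abs(W[...,1]-e[1])<.009)
P=W[m]
for x in np.arange(e[0]+.015,e[0]+.07,.01):
    q=P[abs(P[:,0]-x)<.0025]
    if len(q)>5:print((x-e[0]).round(3),len(q),np.median(q[:,2]).round(4))
E
python3 -m inch '[[[0.1,0,0.15],0,0.05],[[0.4,-0.02,0.2],0,0.05],[[0.6,-0.03,0.24],0,0.05],[[0.6,-0.03,0.24],0,0.05],[[0.6,-0.03,0.24],0,0.05],[[0.4,-0.02,0.15],0,0.05],[[0,0,0],0,0.05]]' 55; python3 s.py
```

```text
t: 10.9
eef_pos: [0.5444, -0.0679, 0.0968]
tcp_rot: [-0.0, 1.0, -0.022, 0.002]
ft_force: [0.3, -0.2, -5.1]
width: 0.187
[ 0.5432 -0.0678  0.0965]
0.015 130 0.1179
0.025 287 0.1213
0.035 329 0.1252
0.045 353 0.1292
0.055 423 0.1328
0.065 7 0.1191
```

The pads carry the full weight and the slope holds at 20.4°. I'll keep drawing.

```bash
python3 -m inch '[[[0.5,-0.02,0.2],0,0.05],[[0.7,-0.03,0.27],0,0.05],[[0.7,-0.03,0.27],0,0.05],[[0.7,-0.03,0.27],0,0.05],[[0.7,-0.03,0.27],0,0.05],[[0.7,-0.03,0.27],0,0.05],[[0.7,-0.03,0.27],0,0.05],[[0.7,-0.03,0.27],0,0.05],[[0.7,-0.03,0.27],0,0.05],[[0.7,-0.03,0.27],0,0.05],[[0.4,-0.02,0.2],0,0.05],[[0,0,0],0,0.05]]' 55; python3 s.py; python3 - <<'E'
from station import *
from h import *
c=read_camera("scene");d=read_camera("top")
cv2.imwrite("pics/p4.png",np.hstack([cv2.resize(c["color"][90:290,130:330,::-1],(400,400)),cv2.resize(d["color"][120:360,200:440,::-1],(400,400))]))
E
```

```text
t: 11.95
eef_pos: [0.6159, -0.071, 0.1251]
tcp_rot: [-0.0, 1.0, -0.022, 0.001]
ft_force: [0.5, 1.1, -5.6]
width: 0.188
[ 0.6148 -0.0709  0.1248]
0.015 133 0.1461
0.025 284 0.1496
0.035 323 0.1535
0.045 349 0.1574
0.055 426 0.161
```

View pics/p4.png

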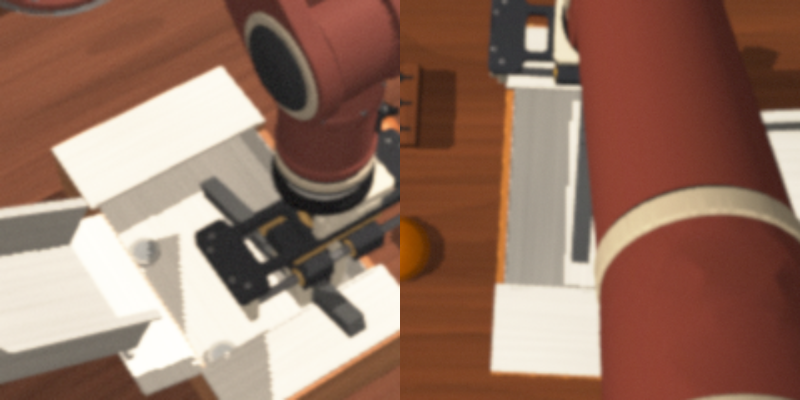

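The tail is clear of the near hood edge by about 23 mm (right panel: tail end at row 262, hood edge at row 285). I'll lift straight up, gently.

```bash
python3 -m inch '[[[0.1,0,0.4],0,0.05],[[0,0,0.8],0,0.05],[[0,0,1],0,0.05],[[0,0,1],0,0.05],[[0,0,1],0,0.05],[[0,0,1],0,0.05],[[0,0,1],0,0.05],[[0,0,1],0,0.05],[[0,0,1],0,0.05],[[0,0,1],0,0.05],[[0,0,1],0,0.05],[[0,0,1],0,0.05],[[0,0,1],0,0.05],[[0,0,1],0,0.05],[[0,0,1],0,0.05],[[0,0,0.6],0,0.05],[[0,0,0.3],0,0.05],[[0,0,0],0,0.05],[[0,0,0],0,0.05],[[0,0,0],0,0.05]]' 55; python3 s.py; python3 - <<'E'
from station import *
from h import *
c=read_camera("scene");d=read_camera("top")
e=get_obs()["eef_pos"]
for n,k in(("s",c),("t",d)):
    W=cloud(k);m=(k["color"].max(2)<90)&(k["depth"]>0)&(abs(W[...,1]+.066)<.02)&(W[...,0]>.40)&(W[...,0]<e[0]-.05)&(W[...,2]>.09)&(W[...,2]<.3)
    if m.any():
        P=W[m]
        for x in np.arange(.42,.57,.015):
            q=P[abs(P[:,0]-x)<.004]
            if len(q)>3:print(n,x.round(3),len(q),np.percentile(q[:,2],[5,50,95]).round(3))
cv2.imwrite("pics/p5.png",np.hstack([cv2.resize(c["color"][50:290,100:400,::-1],(400,320)),cv2.resize(d["color"][60:360,100:440,::-1],(400,353))[:320]]))
E
```

```text
t: 13.77
eef_pos: [0.6149, -0.0709, 0.2748]
tcp_rot: [-0.0, 1.0, -0.022, -0.001]
ft_force: [0.6, 0.2, -4.6]
width: 0.188
[ 0.6149 -0.0709  0.2748]
0.015 127 0.2961
0.025 279 0.2995
0.035 327 0.3033
0.045 337 0.3073
0.055 427 0.3102
s 0.435 4 [0.216 0.22  0.221]
s 0.45 12 [0.223 0.225 0.227]
s 0.465 4 [0.231 0.231 0.233]
s 0.51 9 [0.247 0.249 0.25 ]
s 0.525 5 [0.254 0.254 0.256]
s 0.54 6 [0.259 0.26  0.261]
s 0.555 5 [0.25  0.254 0.259]
t 0.435 35 [0.217 0.219 0.221]
t 0.45 36 [0.223 0.225 0.227]
t 0.465 29 [0.228 0.231 0.233]
t 0.48 12 [0.234 0.237 0.239]
```

View pics/p5.png

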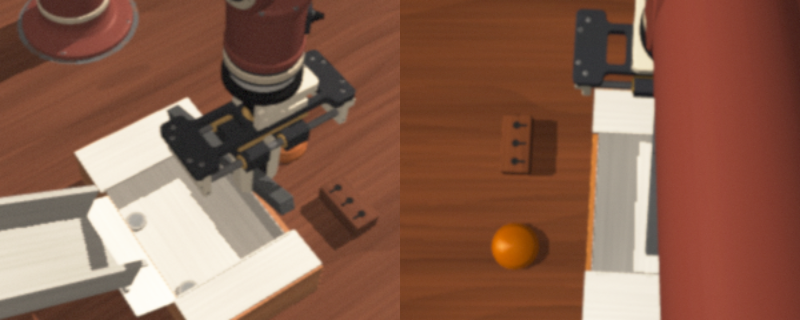

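The bolt's tail underside is about 0.195 m high, 12 cm over the hoods. The tokens, key block and lens are where they were, and the grip is steady, so I'm handing in.

```bash
python3 -m inch '[[[0,0,0],0,0.05],[[0,0,0],0,0.05],[[0,0,0],0,0.05]]'; python3 -c "from station import *;print(finish_job())"
```

```text
t: 14.17
eef_pos: [0.6153, -0.0709, 0.2755]
tcp_rot: [-0.0, 1.0, -0.022, -0.0]
ft_force: [0.8, 0.3, -5.1]
width: 0.19
the job is handed in; nothing more can be done
None
```

The job is handed in: the bolt is out of the tray and was held still in the gripper, about 12 cm above the hood tops, after 14.2 s of the 48 s. `finish_job` gave no verdict.

- **Slide:** I gripped the bolt near its head, turned it in line with the tray, and slid it to the near end wall. The tool stopped while the push grew to about 6 N. The head then stood 20 mm short of the far hood, which is the gap it should have with the tail on the wall.
- **Tip and draw:** I let the bolt pivot in a light 12 N grip to 20°, then tightened to 55 N and drew it out along the slant. Between moves the wrist read about 6 N at most, which is little more than the bolt's weight, so I saw no sign of prying on the hoods.
- **Last checks:** The slope held at about 20°, the opening was 0.19 and the wrist carried about 5 N. In the last picture before hand-in, both tokens, the key block and the lens appeared unmoved; I judged that by eye and did not measure it.
- **Small disagreements:** The tail gap came out at about 60 mm, at the upper limit of the stated 35–60 mm. The distance between hood centres measured about 3 mm long. Neither affected the result, because I confirmed wall contact by force and by the head gap.

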